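Renew the capacitors of a test bank

ROBOT

A 6-joint arm with a two-finger parallel gripper is mounted at the origin on the work surface. World frame = base frame: x ahead of the robot, y to its left, z up, the work surface at z = 0. Lengths are in m, angles in rad, forces in N, time in s.
With the tool pointing down it reaches from about 0.275 to 0.975 m from the base axis. Payload 8.4 kg.
Tool frame: the origin (TCP) lies on the front face of the gripper's body, between the roots of the fingers; the fingertips stand nose_length ahead of it and the grasp point (between the pads) lies 69 mm ahead of it (nose_length is the distance from the TCP to the fingertips, in m); z points along the fingers, y is the direction in which the jaws open and shut (so a half turn about z gives the same grasp; the last joint's range is limited). The gripper opens to 92 mm and grips with 3 to 60 N. Pads are 20 mm wide; open, the fingers measure 128 mm over their backs; the gripper's body (75 mm by 189 mm) begins 69 mm behind the grasp point.
Start: joints at [1.191, 0.353, 1.633, -0, 1.155, -0.002], TCP at [0.231, 0.581, 0.303] pointing down, gripper open.
Joint ranges: [-2.63, 2.63], [-0.92, 2.1], [0.06, 2.66], [-1.3, 4.44], [0, 2.69], [-3.02, 3.02]. Speed limits (rad/s): [2.22, 2.22, 2.79, 3.14, 3.14, 3.14].

INTERFACE

Orientations are given as a unit quaternion [x, y, z, w].
In Python, from plant import move_to, line_to, goto_joints, command_gripper, dwell, solve_ik, state, grab_frame, camera_params, Unreachable, finish_job, nose_length gives the robot as it stands. Calls block until the motion is done:
- move_to(position, orientation): joint-space move of the TCP to a pose.
- line_to(position, attitude=None, rate=0.15, f_stop=None): straight line of the TCP; attitude=None keeps the orientation; rate is the mean speed in m/s. With f_stop (N) it stops when the force on the tool has changed by that much, and returns True; else False.
- goto_joints(angles): joint-space move.
- command_gripper(opening): finger opening in m; the grip force is fixed at half the most; returns when the fingers have stopped.
- dwell(seconds).
- solve_ik(position, orientation): joint angles nearest the present ones, or None.
- state(): the state.
- grab_frame(name): name is "scene" or "side" or "wrist"; returns the picture (400x640x3 uint8, red, green, blue); there is no depth.
- camera_params(name): a dict with "K" (3x3 intrinsics, pixels), "k1" (the pictures are not rectified: a ray, as slopes to the right and down, at radius r is drawn at 1 + k1 r^2 times it, then the intrinsics apply), "cam_to_world" (4x4, takes a point from camera to world coordinates). Camera axes: x right, y up, looking along -z (the intrinsics and any distortion apply to the point x, -y, -z); pixel columns grow to the right and rows downward; lengths in m; the calibration is good to about 2 mm. A picture is of the moment at which its call begins: read the wrist's pose just before it. camera_params takes no time and is no camera call; for the wrist camera it gives the pose at the moment of the call.
A pose or a line that the arm cannot do raises Unreachable and nothing moves.
- finish_job(): hands the job in, once; it reports no verdict.
The state is a dict: "time": time; "q": joint angles; "dq": joint speeds; "effort": joint torques, N m; "tcp_pos": TCP position; "ee_rot": TCP orientation; "wrist_force": force on the tool from outside, world axes, zero at the start; "torque": the same for the moment, N m; "width": finger opening in m.
Only numpy, scipy, OpenCV 4.12 (cv2) and the standard library are available. Lean on these libraries where they do the work, as an engineer would, in place of code of your own. Each camera call takes 0.05 s, during which the arm holds its last target.

TASK

One of the three capacitor holders still has the failed grey capacitor with the bulged top in it: first of all take that one out and put it in the white scrap tray. Then stand each new capacitor upright, fully down, in the holder of its own colour: blue in blue, green in green, red in red. Leave the black capacitor and the yellow meter where they are.

Things in the scene. Friction and masses are not known exactly. Their poses are not given: they have to be found in the camera images.
- cap_blue: New capacitor, upright cylinder 40 mm diameter, 60 mm high, blue plastic sleeve, flat top with a small aluminium disc and two brass terminals that end 66 mm up; about 0.14 kg, loose, standing free on the bench at the start. Origin at the centre of its underside, z up along its axis.
- cap_green: New capacitor, upright cylinder 40 mm diameter, 60 mm high, green plastic sleeve, flat top with a small aluminium disc and two brass terminals that end 66 mm up; about 0.14 kg, loose, standing free on the bench at the start. Origin at the centre of its underside, z up along its axis.
- cap_red: New capacitor, upright cylinder 40 mm diameter, 60 mm high, red plastic sleeve, flat top with a small aluminium disc and two brass terminals that end 66 mm up; about 0.14 kg, loose, standing free on the bench at the start. Origin at the centre of its underside, z up along its axis.
- holder_blue: Capacitor holder, fixed to the bench: square black base plate 80 x 80 x 6 mm with a blue round cup on it, outside diameter 68, bore 56 mm, rim 24 mm above the bench. The cup's floor, where a capacitor stands, is 10 mm above the bench. Origin at the centre of the plate's underside (z = 0 on the bench), z up along the cup's axis.
- holder_green: Capacitor holder, fixed to the bench: square black base plate 80 x 80 x 6 mm with a green round cup on it, outside diameter 68, bore 56 mm, rim 24 mm above the bench. The cup's floor, where a capacitor stands, is 10 mm above the bench. Origin at the centre of the plate's underside (z = 0 on the bench), z up along the cup's axis.
- holder_red: Capacitor holder, fixed to the bench: square black base plate 80 x 80 x 6 mm with a red round cup on it, outside diameter 68, bore 56 mm, rim 24 mm above the bench. The cup's floor, where a capacitor stands, is 10 mm above the bench. Origin at the centre of the plate's underside (z = 0 on the bench), z up along the cup's axis.
- cap_failed: Failed capacitor, upright cylinder 40 mm diameter, grey sleeve 60 mm high, under a bulged dark brown dome that ends 70 mm up; about 0.14 kg. At the start it stands loose in one of the three holders (any of them), its underside 10 mm above the bench. Origin at the centre of its underside, z up along its axis. Grip it on the straight sleeve.
- scrap_tray: Shallow white open scrap tray, fixed to the bench, at the left or right end of the work area: 150 mm along its x, 120 mm along its y, 32 mm high, walls and floor 4 mm thick. Origin at the centre of its underside, z up.
- cap_black: Black-sleeved capacitor, the same size as the new ones (40 mm diameter, 66 mm high), standing free on the bench; belongs to another job, to be left alone. Origin at the centre of its underside. (Also among the things on the bench, to be left alone: a finned aluminium heat sink 50 x 50 x 35 mm and a round copper transformer 56 mm in diameter, 30 mm high. Neighbouring things in this area stand at least 100 mm apart, centre to centre.)
- meter: Yellow hand multimeter lying on the bench at the end of the work area opposite the scrap tray, 170 mm along its x, 85 mm along its y, 43 mm high; to be left alone. Origin at the centre of its underside.

How it is judged:
By the outcome, as a careful person would: the job done as asked, in the order asked, and still so for the second after the job is handed in, with the robot touching nothing.
It also fails if it takes over 96 s, if anything falls off the work surface, if the arm or the gripper's body presses on something with over 40 N, if the wrist force passes 120 N, or if a joint passes its speed limit or range.

## Working session

There is one attempt and no reset: what is moved stays moved. The work goes in short steps, each a Python script; the robot and the scene stay as the last script left them, time stands still between calls to the robot, and variables do not carry over. Pictures are saved under pics/ and viewed, and the job is handed in when it is done.

```bash
mkdir -p pics; ls
python3 - <<'E'
from plant import *
import cv2
import plant
print(state()['time'],state()['tcp_pos'],state()['ee_rot'],nose_length)
for n in("scene","side","wrist"):
    p=camera_params(n);print(n,p)
    f=grab_frame(n);cv2.imwrite(f"pics/{n}0.png",f[:,:,::-1])
E
```

```text
pics
0.0 [0.23037954 0.58056875 0.30195729] [ 1.87747923e-01  9.82216991e-01 -6.94530470e-04 -1.36164844e-04] 0.0881
scene {'K': array([[400.70479311,   0.        , 318.69444862],
       [  0.        , 400.70479311, 195.76930857],
       [  0.        ,   0.        ,   1.        ]]), 'k1': -0.03033336385800191, 'cam_to_world': array([[ 0.10412898, -0.61595088,  0.78087238,  1.26050815],
       [ 0.99436604,  0.04881963, -0.09408942, -0.08417124],
       [ 0.01983256,  0.78627041,  0.61756418,  0.59252898],
       [ 0.        ,  0.        ,  0.        ,  1.        ]])}
side {'K': array([[393.02929046,   0.        , 313.62707295],
       [  0.        , 393.02929046, 199.5743446 ],
       [  0.        ,   0.        ,   1.        ]]), 'k1': -0.05404048151283992, 'cam_to_world': array([[ 0.79744827,  0.45881467, -0.39187416,  0.18395619],
       [-0.60326057,  0.61956178, -0.50221498, -0.47762829],
       [ 0.01236665,  0.6368927 ,  0.77085327,  0.77207879],
       [ 0.        ,  0.        ,  0.        ,  1.        ]])}
wrist {'K': array([[310.08461841,   0.        , 319.34663613],
       [  0.        , 310.08461841, 197.21231834],
       [  0.        ,   0.        ,   1.        ]]), 'k1': -0.0076905885933385605, 'cam_to_world': array([[ 0.36832479, -0.8992118 , -0.23612496,  0.16330458],
       [ 0.9296959 ,  0.35582509,  0.09515269,  0.60759598],
       [-0.00154324, -0.2545715 ,  0.96705272,  0.38457223],
       [ 0.        ,  0.        ,  0.        ,  1.        ]])}
```

View pics/scene0.png

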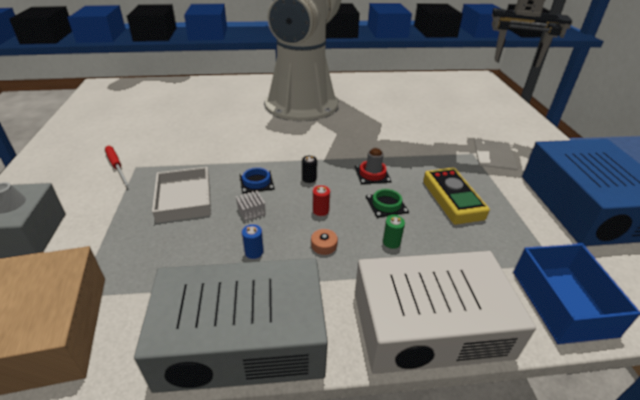

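View pics/side0.png

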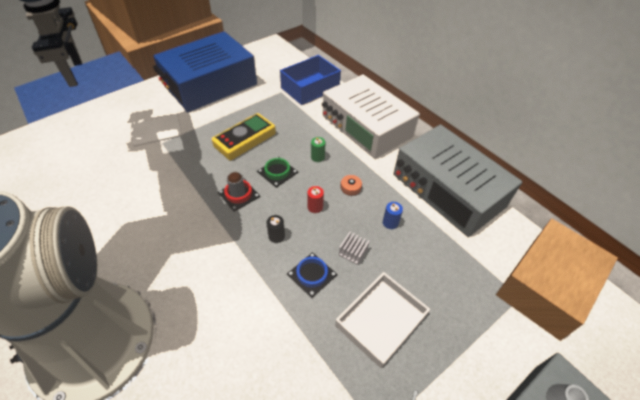

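View pics/wrist0.png

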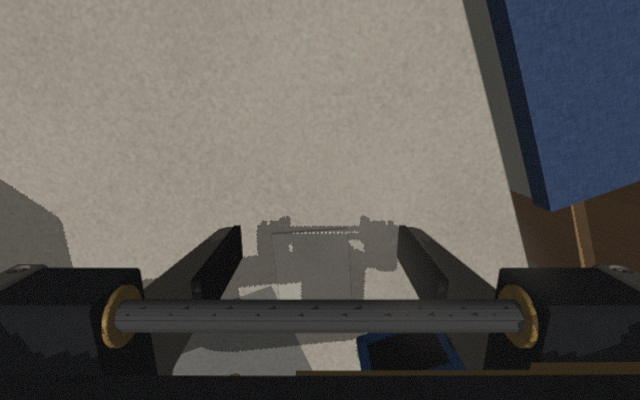

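Scene view: the failed grey cap stands in the red holder at about (374,160). The tray is at (182,193), and the blue, red and green caps at (253,240), (321,200) and (394,232). The blue holder is at (257,178), the green holder at (387,202), the black cap at (309,168), the heat sink at (250,205), the copper transformer at (324,240) and the meter at (456,193). In the side view the blue, red and green caps are at (393,214), (316,198) and (318,148).

Next I'll segment by colour and triangulate.

```bash
cat > h.py <<'E'
from plant import *
import cv2, numpy as np
def ray(p,uv):
    K=p['K'];x=(uv[0]-K[0,2])/K[0,0];y=(uv[1]-K[1,2])/K[1,1]
    d=np.array([x,y]);u=d.copy()
    for _ in range(10): u=d/(1+p['k1']*(u@u))
    T=p['cam_to_world'];v=T[:3,:3]@np.array([u[0],-u[1],-1]);return T[:3,3],v/np.linalg.norm(v)
def onz(p,uv,z):
    o,v=ray(p,uv);return o+v*(z-o[2])/v[2]
def tri(p1,a,p2,b):
    o1,v1=ray(p1,a);o2,v2=ray(p2,b)
    t=np.linalg.lstsq(np.c_[v1,-v2],o2-o1,rcond=None)[0]
    A=o1+t[0]*v1;B=o2+t[1]*v2;return (A+B)/2,np.linalg.norm(A-B)
R={'red':[((0,130,60),(7,255,255)),((173,130,60),(180,255,255))],'green':[((50,90,30),(85,255,255))],
'blue':[((100,130,50),(125,255,255))]}
def mask(f,c):
    h=cv2.cvtColor(f,cv2.COLOR_RGB2HSV);m=0
    for lo,hi in R[c]: m=m|cv2.inRange(h,lo,hi)
    return m
def blobs(f,c,amin=60):
    m=mask(f,c);n,l,s,ce=cv2.connectedComponentsWithStats(m)
    return [(s[i].tolist(),ce[i].round(1).tolist()) for i in range(1,n) if s[i,4]>amin]
E
python3 - <<'E'
from h import *
for n in("scene","side"):
    f=cv2.imread(f"pics/{n}0.png")[:,:,::-1].copy()
    for c in R:
        for b in blobs(f,c): print(n,c,b)
E
```

```text
scene red ([105, 146, 15, 22, 161], [111.8, 155.8])
scene red ([359, 161, 27, 20, 263], [371.9, 172.3])
scene red ([313, 186, 17, 30, 385], [320.7, 201.5])
scene green ([372, 189, 30, 24, 482], [386.7, 200.9])
scene green ([450, 191, 32, 17, 351], [464.7, 199.1])
scene green ([384, 214, 21, 34, 465], [392.8, 232.2])
scene blue ([547, 0, 62, 125, 2105], [576.1, 54.5])
scene blue ([0, 4, 277, 51, 7486], [142.8, 33.1])
scene blue ([326, 4, 173, 44, 4225], [418.1, 29.2])
scene blue ([505, 30, 35, 17, 342], [519.6, 40.1])
scene blue ([0, 127, 12, 38, 231], [4.1, 149.0])
scene blue ([514, 139, 126, 205, 16860], [580.3, 237.0])
scene blue ([242, 169, 28, 20, 390], [255.8, 178.5])
scene blue ([242, 225, 21, 33, 452], [252.7, 243.1])
scene blue ([618, 378, 22, 22, 246], [632.0, 392.2])
side red ([224, 180, 28, 23, 250], [238.5, 194.1])
side red ([308, 186, 15, 26, 282], [314.8, 199.6])
side green ([246, 117, 20, 13, 148], [255.6, 123.2])
side green ([312, 139, 13, 10, 61], [317.5, 144.3])
side green ([264, 158, 26, 21, 219], [276.7, 168.5])
side blue ([155, 33, 97, 51, 2668], [201.1, 57.2])
side blue ([72, 58, 38, 23, 313], [88.8, 68.3])
side blue ([281, 59, 58, 29, 388], [310.8, 77.0])
side blue ([17, 74, 48, 36, 838], [39.5, 90.0])
side blue ([387, 203, 15, 14, 98], [393.2, 210.5])
side blue ([297, 257, 31, 28, 265], [312.4, 271.2])
```

Run:
```python
from h import *
P=camera_params('scene');S=camera_params('side')
for n,a,b in [('cred',(321.3,200.5),(315.5,199)),('cgreen',(394.3,231),(318,149)),('cblue',(252.5,241),(393.5,215)),('cblack',(309.5,168.5),(276,228.5)),
 ('hblue',(256,178.5),(312.3,270.5)),('hgreen',(387,201),(276.7,168)),('hred',(372,171),(238.5,193)),('failedtop',(375,151),(236,174)),('tray',(182,193),(383,318)),('heat',(250,205),(354,248)),('copper',(324,240),(351,185))]:
    x,e=tri(P,a,S,b);print(n,x.round(3),round(e,4),np.hypot(x[0],x[1]).round(3), onz(P,a,.02).round(3),onz(S,b,.02).round(3))
```

```text
cred [0.566 0.005 0.029] 0.0007 0.566 [0.554 0.007 0.02 ] [0.571 0.011 0.02 ]
cgreen [0.679 0.143 0.03 ] 0.0021 0.694 [0.668 0.149 0.02 ] [0.686 0.151 0.02 ]
cblue [ 0.685 -0.145  0.031] 0.0019 0.7 [ 0.673 -0.145  0.02 ] [ 0.692 -0.141  0.02 ]
cblack [ 0.439 -0.011  0.03 ] 0.0017 0.439 [ 0.424 -0.009  0.02 ] [ 0.443 -0.005  0.02 ]
hblue [ 0.446 -0.142  0.013] 0.0014 0.469 [ 0.457 -0.142  0.02 ] [ 0.444 -0.145  0.02 ]
hgreen [0.557 0.162 0.012] 0.0034 0.58 [0.568 0.157 0.02 ] [0.553 0.158 0.02 ]
hred [0.431 0.152 0.009] 0.0011 0.457 [0.447 0.148 0.02 ] [0.427 0.142 0.02 ]
failedtop [0.436 0.153 0.073] 0.0024 0.462 [0.353 0.176 0.02 ] [0.455 0.203 0.02 ]
tray [ 0.494 -0.314  0.015] 0.0008 0.586 [ 0.501 -0.312  0.02 ] [ 0.492 -0.316  0.02 ]
heat [ 0.555 -0.154  0.018] 0.0002 0.576 [ 0.558 -0.154  0.02 ] [ 0.554 -0.155  0.02 ]
copper [ 0.677 -0.001  0.014] 0.0018 0.677 [ 0.682 -0.001  0.02 ] [ 0.673 -0.006  0.02 ]
```

Triangulated heights agree with what they must be: cap mid-height about 30 mm and dome top about 73 mm. Next are closer wrist views, starting over the failed cap and then over the holders, for finer positions.

```bash
cat >> h.py <<'E'
def Q(deg=180):
    a=np.radians(deg)/2; return [np.cos(a),np.sin(a),0,0]
import pickle
def look(name,x,y,z=.3):
    move_to([x,y,z],Q()); dwell(.15)
    p=camera_params('wrist');f=grab_frame('wrist');pickle.dump(p,open(f'pics/{name}.pkl','wb'));cv2.imwrite(f'pics/{name}.png',f[:,:,::-1])
E
python3 - <<'E'
from h import *
for n,a in [('w_hg',(.557,.16)),('w_hb',(.446,-.142)),('w_f',(.433,.152))]:
    look(n,*a);s=state();print(n,s['time'],s['tcp_pos'],s['q'].round(2) if hasattr(s['q'],'round') else s['q'])
P=camera_params('scene');print([onz(P,a,.04).round(3) for a in [(425,174),(454,169),(488,213),(458,221)]])
ims=[cv2.resize(cv2.imread(f'pics/{n}.png'),(400,250)) for n in('w_hg','w_hb','w_f')]
cv2.imwrite('pics/m1.png',np.vstack([np.hstack(ims[:2]),np.hstack([ims[2],0*ims[2]])]))
E
```

```text
w_hg 2.275 [0.55684415 0.16064324 0.29999769] [ 0.28  0.29  1.74  0.    1.12 -1.29]
w_hb 3.7 [ 0.44652342 -0.14126904  0.29994   ] [-0.31  0.11  1.96  0.    1.07 -1.88]
w_f 5.0333 [0.43335201 0.15108871 0.30000648] [ 0.33  0.09  1.98 -0.    1.07 -1.24]
[array([0.497, 0.266, 0.04 ]), array([0.482, 0.346, 0.04 ]), array([0.651, 0.358, 0.04 ]), array([0.67 , 0.282, 0.04 ])]
```

View pics/m1.png

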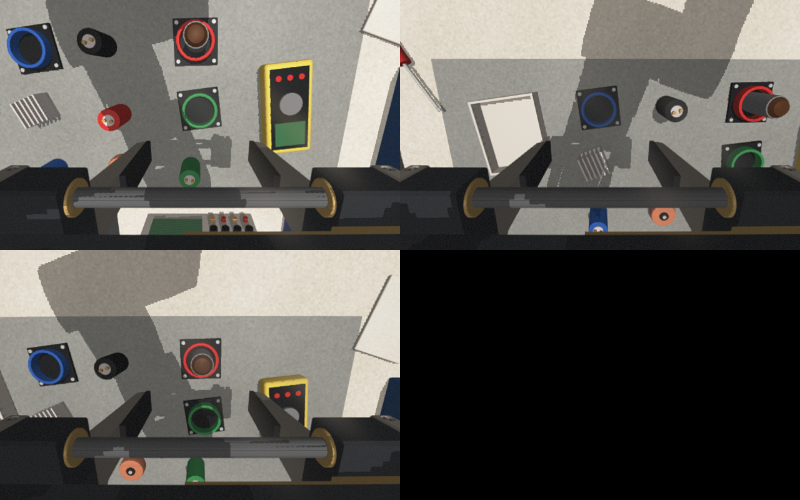

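Wrist montage at 0.625 scale. The green ring is at (200,110) top left, the blue ring at (599,108) top right, and the failed cap in the red ring at (201,360) bottom left. The fingers sit clear of all of these. Now I'll fit ellipses.

Run:
```python
from h import *
def ring(n,c,box,z):
    p=pickle.load(open(f'pics/{n}.pkl','rb'));f=cv2.imread(f'pics/{n}.png')[:,:,::-1].copy()
    h=cv2.cvtColor(f,cv2.COLOR_RGB2HSV);x0,y0,x1,y1=box
    m=np.zeros(f.shape[:2],np.uint8)
    mm=h[...,1]>90
    rng={'green':(50,85),'blue':(98,125)}
    if c=='red': cm=(h[...,0]<5)|(h[...,0]>172); cm&=h[...,1]>140
    else: cm=(h[...,0]>rng[c][0])&(h[...,0]<rng[c][1])
    m[y0:y1,x0:x1]=((mm&cm)*255)[y0:y1,x0:x1]
    m=cv2.morphologyEx(m,cv2.MORPH_OPEN,np.ones((2,2)))
    cs,_=cv2.findContours(m,cv2.RETR_EXTERNAL,cv2.CHAIN_APPROX_NONE)
    if not cs: print(n,c,'none');return
    k=cv2.convexHull(max(cs,key=cv2.contourArea));e=cv2.fitEllipse(k)
    C=onz(p,e[0],z);L=onz(p,(e[0][0]-e[1][0]/2,e[0][1]),z)
    print(n,c,np.round(e[0],1),np.round(e[1],1),C.round(4),'diam',round(2*np.linalg.norm(C-L),4))
ring('w_hg','green',(270,130,370,220),.024)
ring('w_hb','blue',(260,125,370,220),.024)
ring('w_f','red',(270,130,370,210),.024)
ring('w_f','blue',(20,130,140,230),.024)
ring('w_hg','red',(270,20,360,110),.024)
ring('w_hg','blue',(0,20,110,120),.024)
p=pickle.load(open('pics/w_f.pkl','rb'))
print(onz(p,(323,185),.065).round(4)) # dome by eye
p=pickle.load(open('pics/w_hb.pkl','rb'))
for uv in [(468/1,0)]: pass
print([onz(p,((u-400)*1.6,v*1.6),.032).round(3) for u,v in [(469,103),(528,92),(548,157)]])
f=cv2.imread('pics/w_f.png')[120:230,260:380];cv2.imwrite('pics/c1.png',cv2.resize(f,None,fx=5,fy=5))
```

```text
w_hg green [320.  177.6] [56.6 57.1] [0.5551 0.1621 0.024 ] diam 0.0666
w_hb blue [318.6 176. ] [56.7 57.4] [ 0.443  -0.1416  0.024 ] diam 0.0666
w_f red [322.  177.3] [56.6 57.2] [0.4313 0.1546 0.024 ] diam 0.0666
w_f blue [ 78.2 186.4] [56.4 66.9] [ 0.442  -0.1357  0.024 ] diam 0.0679
w_hg red [313.3  65. ] [62.6 67.9] [0.4318 0.1545 0.024 ] diam 0.0674
w_hg blue [47.5 77.6] [62.1 78.7] [ 0.4443 -0.1359  0.024 ] diam 0.0687
[0.4315 0.1553 0.065 ]
[array([ 0.429, -0.379,  0.032]), array([ 0.409, -0.269,  0.032]), array([ 0.535, -0.242,  0.032])]
```

View pics/c1.png

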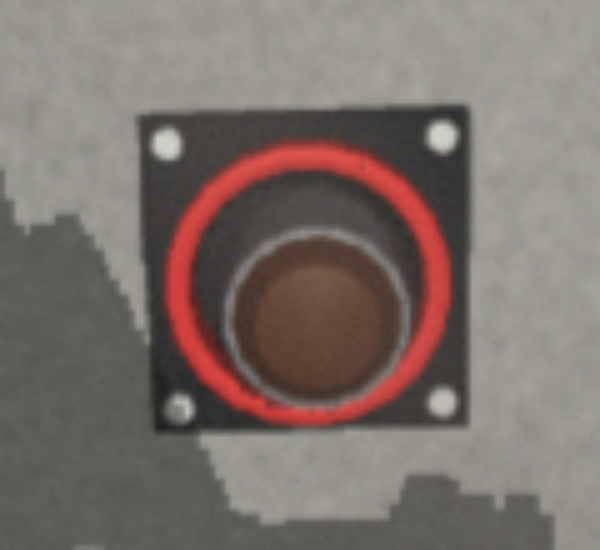

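Both views of the red and green rings agree, with diameters of 66.6 mm measured against 68 mm true. The dome sits at (0.4315, 0.155) and the tray centre at (0.493, -0.312). I'm taking out the failed cap now.

```bash
cat >> h.py <<'E'
def pick(x,y,base):
    z=base+.040+.069
    move_to([x,y,z+.09],Q()); line_to([x,y,z],rate=.15); command_gripper(0.0)
    s=state();print('grip w',round(s['width'],4),'t',s['time'],np.round(s['tcp_pos'],4))
    line_to([x,y,z+.11],rate=.2); print('w after lift',round(state()['width'],4),np.round(state()['wrist_force'],2))
def place(x,y,base,zt=.25):
    z=base+.040+.069
    move_to([x,y,zt],Q()); line_to([x,y,z+.025],rate=.2); dwell(.1)
    hit=line_to([x,y,z-.004],rate=.04,f_stop=4)
    s=state();print('hit',hit,'tcp z',round(s['tcp_pos'][2],4),'exp',z,np.round(s['wrist_force'],2))
    command_gripper(.058); print('w',round(state()['width'],4))
    p=s['tcp_pos'];line_to([p[0],p[1],zt],rate=.2);print('t',state()['time'])
E
python3 - <<'E'
from h import *
pick(.4315,.155,.010)
place(.493,-.312,.004)
look('w_cb',.685,-.145,.28)
f=grab_frame('scene');cv2.imwrite('pics/s1.png',f[:,:,::-1])
E
```

```text
grip w 0.0396 t 7.0667 [0.4315 0.155  0.119 ]
w after lift 0.0396 [-0.11 -0.19 -2.32]
hit True tcp z 0.1163 exp 0.113 [ 1.11 -1.28  0.41]
w 0.058
t 12.125
```

View pics/s1.png

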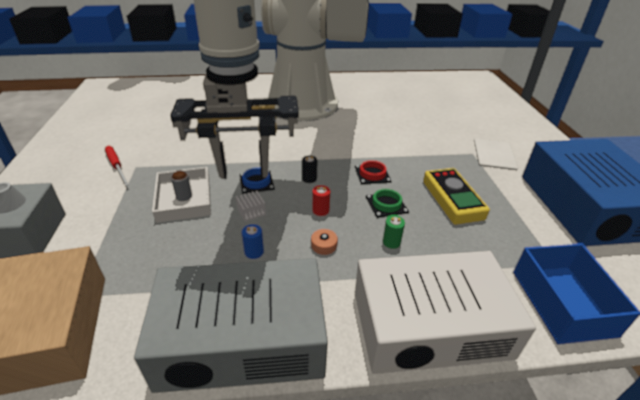

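View pics/w_cb.png

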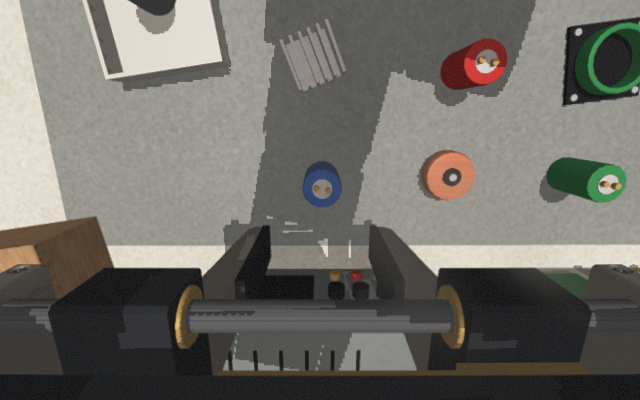

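The failed cap stands upright in the tray at (180,185). In the wrist view the blue cap's top disc is at about (322,188), the red's at (487,62) and the green's at (609,184).

```bash
python3 - <<'E'
from h import *
p=pickle.load(open('pics/w_cb.pkl','rb'))
for n,uv in [('b',(322,188)),('r',(487,62)),('g',(609,184))]: print(n,onz(p,uv,.061).round(4))
x=onz(p,(322,188),.061)
assert abs(x[0]-.685)<.008 and abs(x[1]+.145)<.008
pick(x[0],x[1],0)
place(.443,-.1416,.010)
look('w_b2',.443,-.1416,.3)
look('w_cr',.566,.005,.28)
E
python3 -c "
import cv2,numpy as np
cv2.imwrite('pics/m2.png',np.vstack([cv2.resize(cv2.imread('pics/'+n),(480,300)) for n in('w_b2.png','w_cr.png')]))"
```

```text
b [ 0.6815 -0.1434  0.061 ]
r [0.5647 0.0058 0.061 ]
g [0.6776 0.1437 0.061 ]
grip w 0.0394 t 14.9583 [ 0.682  -0.1435  0.1101]
w after lift 0.0392 [ 0.05 -0.27 -1.69]
hit True tcp z 0.1158 exp 0.11900000000000001 [-0.6   0.9   5.49]
w 0.058
t 19.35
```

View pics/m2.png

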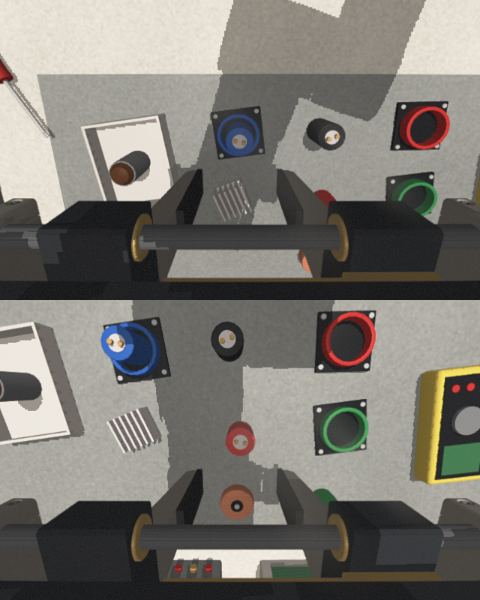

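The blue cap sits in the blue ring, with its top disc concentric as expected at (238,138) in the top montage. The red cap is at (240,437) in the bottom montage, at the expected place. Red and green are next.

Run:
```python
from h import *
p=pickle.load(open('pics/w_cr.pkl','rb'))
x=onz(p,(240*4/3,(440-300)*4/3),.061);print('red',x.round(4))
assert abs(x[0]-.565)<.008 and abs(x[1]-.0055)<.008
pick(x[0],x[1],0)
place(.4313,.1546,.010)
pick(.678,.143,0)
place(.5551,.1621,.010)
look('w_end',.54,.12,.36)
look('w_end2',.443,-.1416,.3)
goto_joints([1.191,0.353,1.633,0,1.155,0])
for n in('scene','side'): cv2.imwrite(f'pics/{n}9.png',grab_frame(n)[:,:,::-1])
print(state()['time'])
cv2.imwrite('pics/m3.png',np.vstack([cv2.resize(cv2.imread('pics/'+n),(480,300)) for n in('w_end.png','w_end2.png')]))
S=[cv2.imread('pics/scene9.png')[130:270,140:500],cv2.imread('pics/side9.png')[100:360,180:440]]
cv2.imwrite('pics/s9a.png',cv2.resize(S[0],None,fx=2.2,fy=2.2,interpolation=2));cv2.imwrite('pics/s9b.png',cv2.resize(S[1],None,fx=2.3,fy=2.3,interpolation=2))
```

```text
red [0.5616 0.0047 0.061 ]
grip w 0.0394 t 22.4333 [0.5622 0.0047 0.1099]
w after lift 0.0395 [ 0.23  0.02 -1.48]
hit True tcp z 0.1158 exp 0.11900000000000001 [-0.01 -0.23  5.01]
w 0.058
t 26.6917
grip w 0.0397 t 28.8417 [0.6786 0.1431 0.11  ]
w after lift 0.0393 [ 0.15  0.17 -1.34]
hit True tcp z 0.1159 exp 0.11900000000000001 [-0.21 -0.17  5.47]
w 0.0576
t 32.85
37.65
```

View pics/m3.png

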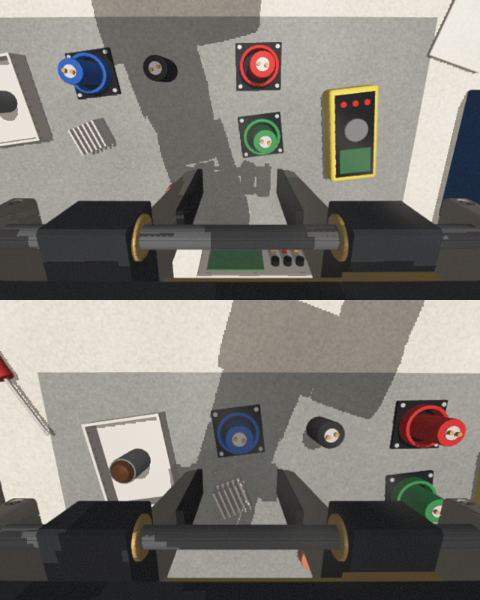

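View pics/s9a.png

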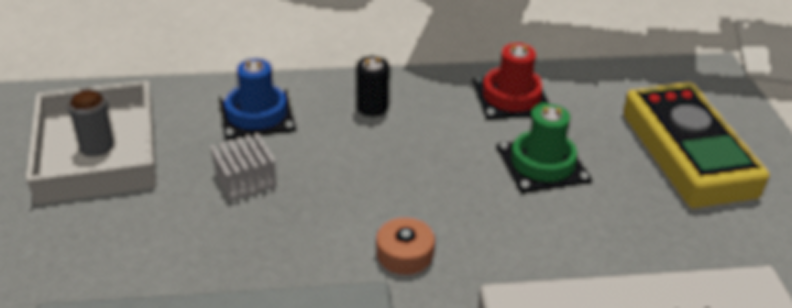

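View pics/s9b.png

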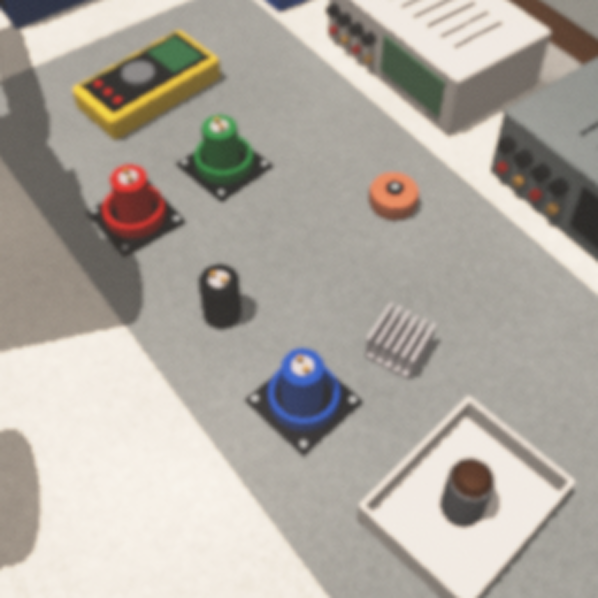

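All three new caps stand in the rings of their own colour, the failed cap stands in the tray, and the black cap and meter look unmoved. Before handing in I'll check the top heights in two views, where a seated disc should be at about 0.070.

Run:
```python
from h import *
P=camera_params('scene');S=camera_params('side')
f=lambda u,v:(140+u/2.2,130+v/2.2); g=lambda u,v:(180+u/2.3,100+v/2.3)
for n,a,b in [('blue',f(255,66),g(302,366)),('red',f(517,50),g(129,178)),('green',f(550,112),g(219,127)),('black(.06)',f(373,64),g(219,278)),('failed top(.074)',f(88,99),g(474,475))]:
    x,e=tri(P,a,S,b);print(n,x.round(4),round(e,4))
```

```text
blue [ 0.443  -0.1404  0.064 ] 0.0022
red [0.4334 0.1529 0.0651] 0.0015
green [0.5534 0.161  0.0651] 0.0019
black(.06) [ 0.4396 -0.0104  0.0585] 0.0008
failed top(.074) [ 0.494  -0.3105  0.0652] 0.0033
```

```bash
python3 -c "
from plant import *
finish_job()"
```

```text
the job is handed in; nothing more can be done
```

The job is done and handed in, at about 38 s on the robot's clock. I took the failed grey capacitor out of the red holder first and stood it in the scrap tray. Then I put the blue, red and green capacitors in the holders of their own colour.

**Last checks that agreed:**
- In the final scene, side and wrist views, all three new capacitors stand upright, with tops within about 2 mm of the measured cup centres.
- The failed capacitor is upright near the middle of the tray.
- The black capacitor triangulated to within about 1 mm of where it started. The meter looks unmoved, judged by eye only.

**Checks that disagreed somewhat:**
- **Top heights:** the new capacitors' tops measured 64–65 mm against about 70 mm expected. The black one read 58.5 mm against 60 mm, so some of that is error from picking pixels by eye. The readings are low, so nothing suggests a capacitor is sitting high.
- **Failed capacitor's top:** it measured 65 mm against about 74 mm expected, with a two-view mismatch of 3.3 mm.
- **Contact heights:** the three holder placings stopped about 3 mm lower than planned. The tray placing stopped about 3 mm higher, so that capacitor may have dropped up to 3 mm on release.

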